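# Free the pawl of a seal-stamping stand and lower the seal onto the paper

## Robot

A 7-joint arm with a two-finger parallel gripper is mounted at the origin on the work surface. World frame = base frame: x ahead of the robot, y to its left, z up, the work surface at z = 0. Lengths are in m, angles in rad, forces in N, time in s.
With the tool pointing down it reaches from about 0.4 to 0.85 m from the base axis. Payload 10.4 kg.
Tool frame: the origin (TCP) lies on the mounting face of the last link; the fingertips stand 173 mm ahead of it and the grasp point (between the pads) lies 155 mm ahead of it (manip.tip_extent is the distance from the TCP to the fingertips, in m); z points along the fingers, y is the line along which they close (so a half turn about z gives the same grasp; the last joint's range is limited). The gripper opens to 85 mm and grips with 20 to 120 N. Pads are 22 mm wide; open, the fingers measure 114 mm over their backs; the gripper's body (76 mm by 85 mm) begins 54 mm behind the grasp point. The pads swing forward as they close: fully open they stand 13 mm farther back than shut.
Start: joints at [1.315, 0.332, -0.065, 1.46, 0.022, 1.35, -0.088], TCP at [0.144, -0.608, 0.405] pointing down, gripper open.
Joint ranges: [-2.6, 2.6], [-0.5, 2.12], [-1.47, 1.34], [0.16, 2.42], [-1.27, 4.41], [0.06, 2.06], [-2.6, 2.6]. Speed limits (rad/s): [2.22, 2.22, 2.79, 2.79, 3.14, 3.14, 3.14].

## Interface

Orientations are given as a unit quaternion [x, y, z, w].
In Python, from workcell import manip gives the robot as it stands.
- The arm moves only by the tool move_arm, never from a script. Its argument "plan" is one flat list of numbers, 7 for each row, row after row: the turn, a rotation vector about the tool's x, y, z in rad, then the shift along the tool's x, y, z in m, then the finger opening in m, from 0 to 0.0854. In form: [ax, ay, az, dx, dy, dz, gripper, ax, ay, az, dx, dy, dz, gripper, ...]. A call has 1 to 12 rows; each row is the pose to reach, as a shift and turn from the pose commanded when the call began, along the tool's axes at that moment; what a row does not reach only later rows make up. A row lasts 1/8 s, in which the tool goes at most 62.5 mm and 10.7 degrees, less where a joint would pass 70% of its speed; a pose out of reach is approached as far as the arm can. A call with a gripper value outside its range is refused whole. The fingers move at their own pace and stop on an object; "squeeze" is the grip in N (left out, the last holds). Time passes only in rows, so rows that repeat a pose let the fingers close. It gives the time, the measured TCP pose, the force, the opening and the grip force at its end, in the units of the state.
- manip.get_obs(): the state, without advancing time (a new reading comes with each control period).
- manip.camera(name): name is "scene" or "top" or "wrist"; returns a dict with "color" (480x640x3 uint8, red, green, blue), "fx", "fy", "cx", "cy" (pixels), "dist" ([k1, k2, p1, p2, k3] as OpenCV has them; the pictures are not rectified), "cam_to_world" (4x4, takes a point from camera to world coordinates); the wrist camera has in their place "mount" (4x4, takes a point from camera to tool coordinates, whose origin is the TCP and whose axes are the flange's). Camera axes: x right, y down, z forward; pixel columns grow to the right and rows downward; lengths in m; the calibration is good to about 2 mm. A picture is of the moment at which its call begins: read the wrist's pose just before it. There is no depth.
- manip.hand_in(): hands the job in; it is judged then, once.
Trained networks look in a picture, given as the dict that the camera call returned (one of the last four; its "shot" number tells which), for a name from the list of things; names that differ only in an ending like _2 or _b are one class to them, and where a whole thing is asked for, a point or a joint stands for the part that bears it (a point fixed in the world has none). Each returns a list of dicts, best first, with "conf" (0 to 1); they miss things now and then, are a little off and sometimes report something else, mostly with a low value. They report only what shows in the picture. A call takes as long as a camera call. They do not tell look-alikes from the thing itself.
- manip.look_for(picture, label): "position" ([x, y, z] in m, in the coordinates of the camera as it stood for that picture, good to about 4 mm: the middle of the surface that is visible of it).
- manip.silhouettes(picture, label): "pixels" (480x640 bool, what is visible of it).
- manip.tip_of(picture, label): "position" ([x, y, z] in m, in the coordinates of the camera as it stood for that picture, good to about 4 mm: a listed point, or the origin of a listed thing).
The state is a dict: "clock": time; "joint_pos": joint angles; "joint_velocities": joint speeds; "tau": joint torques, N m; "position": TCP position; "ee_rot": TCP orientation; "ft_force": force on the tool from outside, world axes, zero at the start; "torque": the same for the moment, N m; "grip_width": opening from 0.0 (shut) to 1.0 (fully open); "grasp_force": force on a finger pad.
Only numpy, scipy, OpenCV 4.12 (cv2) and the standard library are available. Lean on these libraries where they do the work, as an engineer would, in place of code of your own. Each camera call takes 0.05 s, during which the arm holds its last target. There are 200 camera calls.

## Task

The stone seal hangs above the paper in the stamping stand, held up by a ratchet pawl. Pick up the wooden carver's rod, flick the pawl over with it (with the rod, not with your fingers) until it lies thrown back away from the toothed bar, and put the rod down flat on the black mat; then push the seal gently down by the wooden handle on top of the bar until its face is fully down on the paper, and let go. Leave the other things on the mat where they are.

Things in the scene. Friction and masses are not known exactly. Their poses are not given: they have to be found in the camera images.
- stand: Fixed stamping stand: dark wooden base 150 (x) x 200 x 20 mm, y = -120 to +80 mm, with a white paper pad on it; grey column 40 x 30 mm at y = -85 mm, carrying a head beam 44 mm wide (x), y = -100 to +70, z = 155 to 190 mm. Origin: underside of the base, on the mat, below the toothed bar's axis (x = y = 0); z up. The pawl is on the head, on the bar's +y side. Turned up to 0.45 rad about z.
- ram (a joint): Slide of the upright toothed steel bar (20 mm square), with the stone seal (30 x 30 x 50 mm) at its foot and a handle on top; about 0.6 kg. In m, growing downwards: 0 to 0.004 at the start, 0.045 when the seal rests on the paper (hard stop). Stiff: stays where it is left, needs some 2 to 5 N downwards. With the pawl engaged a tooth stops it by 0.009 and jams the pawl.
- ram_handle (a point): Centre of the wooden cross handle on the top of the toothed bar: 16 mm wide (stand's x), 70 mm long (stand's y), 16 mm high, about 300 mm above the stand's origin at the start. It goes down with the bar.
- pawl (a joint): Hinge of the steel pawl, in rad: 0 engaged, when it leans 45 degrees up from its hinge towards the toothed bar (stand's -y), its nose between two teeth; grows as it swings up and over, away from the bar, to a stop at 1.6. 70 g, swings freely: let go below about 0.8 it falls back into the teeth; beyond about 0.85 it falls over to the stop and stays.
- pawl_hinge (a point): Middle of the pawl's hinge axis, which is level, along the stand's x: at (0, 50, 208) mm in the stand's frame. The pawl is 52 mm long from here to its nose and 14 mm wide.
- pawl_bar (a point): Middle of the pawl's cross bar, by which it is flicked: round steel bar 8 mm thick, 110 mm long along the stand's x (55 mm to each side), 36 mm from the hinge axis. Engaged: at (0, 24.5, 233.5) mm in the stand's frame, 40 mm clear over the head; more than 22 mm from its middle nothing is below it down to the base. The toothed bar reaches only 10 mm to each side in x.
- rod: Carver's rod lying loose on the mat: straight square wooden bar 10 x 10 mm with 8 mm steel ends, 190 mm long in all, 70 g, both ends alike. Origin at the middle of its underside; x along it, z up.
- stone_tall: Pale upright stone block, 34 x 34 x 66 mm, loose; leave alone. Origin: centre of its underside.
- stone_green: Greenish stone block, 48 x 24 x 42 mm high, loose; leave alone. Origin: centre of its underside.
- stone_amber: Amber stone bar lying down, 70 x 28 x 28 mm, loose; leave alone. Origin: centre of its underside.
- wedge: Dark wooden block, 26 x 85 x 24 mm, loose; leave alone. Origin: centre of its underside.
- vise: Dark wooden carving vise holding a stone, 150 x 75 x 55 mm, loose; leave alone. Origin: centre of its underside.
- paste_jar: White round jar, 64 mm across, 45 mm high, loose; leave alone. Origin: centre of its underside.
- mat: Black rubber mat fixed on the table, 500 (x) x 860 (y) x 5 mm. Origin: centre of its underside.
Things that resemble listed ones, but are neither listed nor needed, are in the scene too. Several things have the shape of the rod; the one meant has the colours described above.

How it is judged:
On the way, in this order (a step that is already met when the one before it is completed fails the run):
1. the rod lifts the pawl out of the teeth, the seal still up (contact force between rod and pawl above 0.05 N and value of joint pawl between 0.2 and 1.2 rad and value of joint ram below 0.012 m).
2. the pawl is thrown back and the seal is still up (value of joint pawl above 1.4 rad and value of joint ram below 0.012 m), for 0.2 s.
3. the rod lies flat on the mat, released, the seal still up (height (world z) of rod below 0.015 m and contact force between rod and the fingers below 0.05 N and linear speed of rod below 0.03 m/s and value of joint ram below 0.012 m), for 0.1 s.
4. the seal is fully down on the paper (value of joint ram above 0.0425 m), for 0.2 s.
At the end, for the whole second after the job is handed in: The seal is down on the paper (ram at 0.0425 m or more of 0.045), the pawl lies thrown back (beyond 1.4 rad), and the rod lies flat (within 0.12 rad) and still on the mat, its middle within the mat's outline and its underside no more than 10 mm above it (value of joint ram above 0.0425 m and value of joint pawl above 1.4 rad and height (world z) of rod below 0.015 m and angle between rod's own x axis and vertical between 1.45 and 1.69 rad and x of rod in the frame of mat between -0.25 and 0.25 m and y of rod in the frame of mat between -0.43 and 0.43 m and linear speed of rod below 0.02 m/s); the robot touches nothing.
It fails at once if the pawl is touched by the gripper or arm while it is still engaged or being thrown (below 1.2 rad) ((contact force between pawl and the fingers above 0.3 N or contact force between pawl and the arm above 0.3 N) and value of joint pawl below 1.2 rad).
It fails at once if the seal is slammed: it moves down faster than 0.25 m/s (velocity of joint ram above 0.25 m/s).
It fails at once if one of the other things on the mat is moved by more than 30 mm (distance of any of stone_tall, stone_green, stone_amber, wedge, vise, paste_jar from where it was at the start of the episode above 0.03 m).
It also fails if it takes over 72 s, if anything falls off the work surface, if the arm or the gripper's body presses on something with over 40 N, if the wrist force passes 120 N, or if a joint passes its speed limit or range.

## Working session

There is one attempt and no reset: what is moved stays moved. The work goes in short steps, Python scripts to look and compute and a tool call to move; the robot and the scene stay as the last step left them, time stands still between calls to the robot, and variables do not carry over. Pictures are saved under pics/ and viewed, at most 10 in all, crops included, and the job is handed in when it is done.

Besides the shell and the picture viewer there is one more tool, called after "Emit:" as a command line: name --argument value ..., lists and objects as JSON in quotes. move_arm: Moves the arm, as the interface text tells. Its arguments: {"type":"object","properties":{"plan":{"type":"array","items":{"type":"number"}},"squeeze":{"type":"number"}},"required":["plan"]}

```bash
mkdir -p pics
cat > h.py <<'E'
import numpy as np, cv2
from scipy.spatial.transform import Rotation as R
from workcell import manip
def T(o):
    M=np.eye(4);M[:3,:3]=R.from_quat(o["ee_rot"]).as_matrix();M[:3,3]=o["position"];return M
def cam(n):
    o=manip.get_obs();p=manip.camera(n)
    p["W"]=np.array(p["cam_to_world"]) if "cam_to_world" in p else T(o)@np.array(p["mount"])
    return p
def save(p,n): cv2.imwrite("pics/"+n,p["color"][:,:,::-1])
def w(p,x): return (p["W"]@np.append(x,1))[:3]
def px(p,X):
    M=np.linalg.inv(p["W"]);K=np.array([[p["fx"],0,p["cx"]],[0,p["fy"],p["cy"]],[0,0,1.]])
    return cv2.projectPoints(np.atleast_2d(X).astype(float),cv2.Rodrigues(M[:3,:3])[0],M[:3,3],K,np.array(p["dist"],float))[0][:,0]
def plane(p,uv,z):
    K=np.array([[p["fx"],0,p["cx"]],[0,p["fy"],p["cy"]],[0,0,1.]])
    q=cv2.undistortPoints(np.atleast_2d(uv).astype(float)[:,None],K,np.array(p["dist"],float))[:,0]
    d=np.c_[q,np.ones(len(q))]@p["W"][:3,:3].T;c=p["W"][:3,3]
    return c+d*((z-c[2])/d[:,2])[:,None]
E
python3 - <<'E'
from h import *
o=manip.get_obs();print(o["position"],o["ee_rot"],o["clock"],manip.tip_extent)
for n in("scene","top"):
    p=cam(n);save(p,n+".png")
    for l in("rod","stand","pawl_hinge","pawl_bar","ram_handle","mat"):
        print(n,l,[(np.round(w(p,d["position"]),4).tolist(),round(d["conf"],2),px(p,w(p,d["position"])).round().tolist()) for d in manip.tip_of(p,l)])
E
```

```text
[ 0.14414701 -0.60802138  0.40392905] [ 9.93233134e-01  1.16135549e-01 -1.19754467e-04 -6.80072866e-04] 0.0 0.1734
scene rod [([0.1661, -0.3108, 0.0053], 0.77, [[216.0, 235.0]]), ([0.4673, -0.2391, 0.0099], 0.47, [[224.0, 298.0]])]
scene stand [([0.6342, 0.0724, 0.0093], 0.65, [[346.0, 343.0]])]
scene pawl_hinge [([0.7309, 0.3773, 0.0076], 0.71, [[485.0, 371.0]]), ([0.6478, 0.1185, 0.2146], 0.67, [[371.0, 281.0]]), ([0.4484, 0.3731, 0.0042], 0.48, [[452.0, 289.0]])]
scene pawl_bar [([0.6362, 0.0963, 0.2384], 0.54, [[360.0, 269.0]])]
scene ram_handle []
scene mat [([0.5707, 0.0007, 0.0011], 0.97, [[316.0, 327.0]]), ([0.6477, 0.1163, 0.2156], 0.4, [[370.0, 280.0]])]
top rod [([0.1706, -0.3136, -0.0005], 0.65, [[453.0, 355.0]]), ([0.4669, -0.243, 0.0043], 0.51, [[427.0, 246.0]])]
top stand [([0.6353, 0.072, 0.003], 0.93, [[313.0, 185.0]])]
top pawl_hinge [([0.3687, 0.1828, -0.0002], 0.52, [[271.0, 280.0]]), ([0.6474, 0.1182, 0.2124], 0.5, [[291.0, 162.0]])]
top pawl_bar [([0.639, 0.0966, 0.2341], 0.73, [[299.0, 164.0]])]
top ram_handle [([0.635, 0.0709, 0.3022], 0.85, [[309.0, 158.0]]), ([0.4538, 0.3754, 0.0017], 0.5, [[202.0, 249.0]])]
top mat [([0.5713, 0.0004, 0.0018], 0.76, [[338.0, 208.0]])]
```

View pics/scene.png

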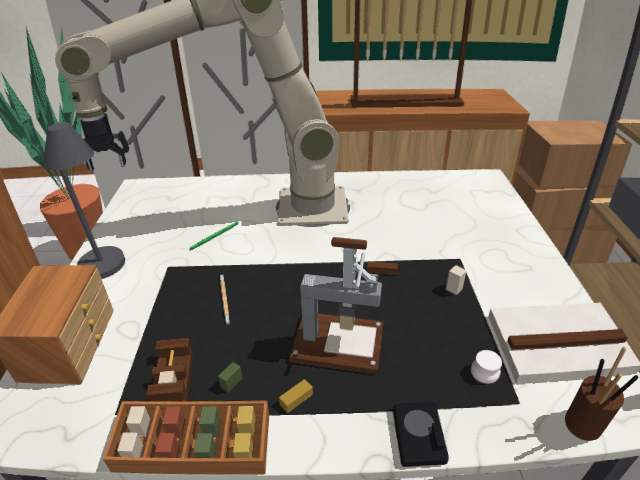

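View pics/top.png

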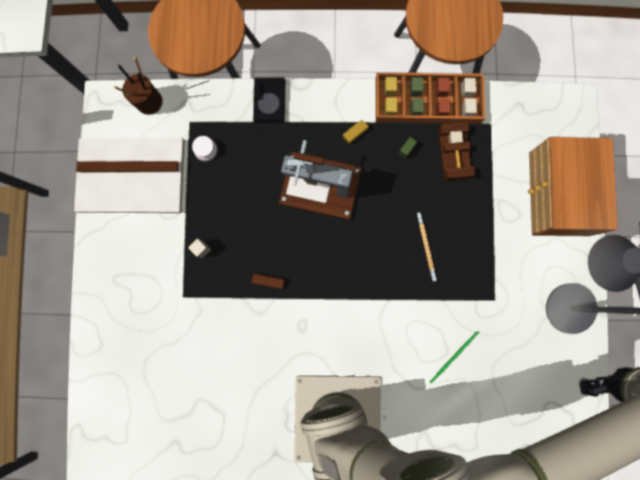

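The scene shows two rod-shaped candidates. One is a thin green stick off the mat, at scene (216,235) / top (453,355). The other is a pale wooden bar with steel ends on the mat, at scene (224,298) / top (427,246). The dark bars at top (268,281) and (128,167) are the wedge and a ruler-like thing on the books. The wooden bar fits the description: wood with steel ends, lying on the mat. I'll confirm it in an enlarged crop.

Run:
```python
from h import *
p=cam("top");cv2.imwrite("pics/crop.png",cv2.resize(p["color"][195:300,390:470,::-1],None,fx=5,fy=5,interpolation=cv2.INTER_CUBIC))
def ax(l,z,near):
    for d in manip.silhouettes(p,l):
        v,u=np.nonzero(d["pixels"]);X=plane(p,np.c_[u,v],z)[:,:2]
        r=cv2.minAreaRect(X.astype(np.float32)*1000);print(l,round(d["conf"],2),r)
ax("rod",0.013,0);ax("pawl",0.22,0)
# stand base edges: top brown corners
ax("stand",0.02,0)
q=cam("scene")
for pp in(p,q):
  for l in("pawl_hinge","pawl_bar","ram_handle","stand"):
    print(l,[(np.round(w(pp,d["position"]),4).tolist(),round(d["conf"],2)) for d in manip.tip_of(pp,l)][:2])
```

```text
rod 0.77 ((167.30377197265625, -314.33905029296875), (15.265722274780273, 187.04498291015625), 45.73748779296875)
rod 0.64 ((465.1021423339844, -240.47506713867188), (188.65321350097656, 13.342864990234375), 13.688573837280273)
pawl 0.75 ((647.5985107421875, 109.32545471191406), (35.00990676879883, 108.4853515625), 79.84173583984375)
pawl 0.65 ((436.59759521484375, 331.75677490234375), (43.09274673461914, 33.58391189575195), 46.43626022338867)
stand 0.67 ((649.034912109375, 55.715972900390625), (215.59979248046875, 190.0069580078125), 77.36097717285156)
pawl_hinge [([0.6469, 0.1178, 0.2127], 0.66), ([0.4642, -0.2413, 0.004], 0.48)]
pawl_bar [([0.6418, 0.0968, 0.2386], 0.72)]
ram_handle [([0.6347, 0.0688, 0.3032], 0.55)]
stand [([0.6358, 0.0709, -0.0005], 0.9)]
pawl_hinge [([0.644, 0.1186, 0.2131], 0.8), ([0.3673, 0.1933, 0.0049], 0.34)]
pawl_bar [([0.6396, 0.0951, 0.2389], 0.53)]
ram_handle [([0.6321, 0.0694, 0.303], 0.57), ([0.4469, 0.3744, 0.0052], 0.37)]
stand [([0.6358, 0.0717, 0.0069], 0.76), ([0.6463, 0.1199, 0.2159], 0.53)]
```

View pics/crop.png

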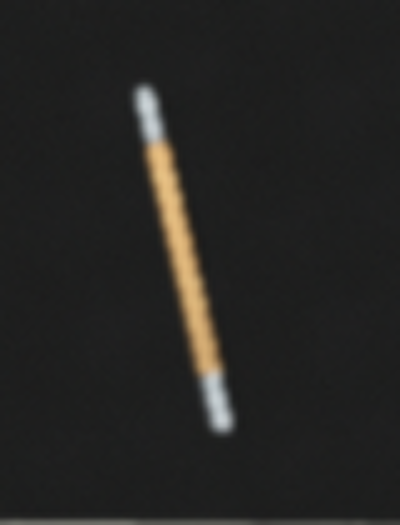

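The crop confirms it: a wooden bar with light steel ends at crop (145,90) and (220,425), lying at about 13.7° to world x. I'll go above its near part.

Emit:
move_arm --plan '[0, 0, 0, 0.045, -0.035, 0.015, 0.06, 0, 0, 0, 0.09, -0.07, 0.03, 0.06, 0, 0, 0, 0.135, -0.106, 0.045, 0.06, 0, 0, 0, 0.18, -0.142, 0.06, 0.06, 0, 0, 0, 0.225, -0.178, 0.08, 0.06, 0, 0, 0, 0.27, -0.213, 0.1, 0.06, 0, 0, 0, 0.315, -0.25, 0.11, 0.06, 0, 0, 0, 0.357, -0.283, 0.12, 0.06, 0, 0, 0, 0.357, -0.283, 0.12, 0.06, 0, 0, 0, 0.357, -0.283, 0.12, 0.06]' --squeeze 60

```text
clock: 2.6
position: [0.4261, -0.2508, 0.2848]
ee_rot: [0.993, 0.116, -0.0, 0.0]
ft_force: [-1.2, -1.0, -0.7]
grip_width: 0.701
grasp_force: 0.0
```

```bash
cat > rod.py <<'E'
from h import *
import sys
o=manip.get_obs();print(np.round(o["position"],4),np.round(o["ee_rot"],4),o["clock"],o["grip_width"])
M=T(o);p=cam("wrist");save(p,sys.argv[1])
for d in manip.silhouettes(p,"rod"):
    v,u=np.nonzero(d["pixels"]);X=plane(p,np.c_[u,v],0.014)
    L=(np.c_[X,np.ones(len(X))]@np.linalg.inv(M).T)[:,:2]*1000
    print(round(d["conf"],2),cv2.minAreaRect(L.astype(np.float32)),cv2.minAreaRect((X[:,:2]*1000).astype(np.float32)))
E
python3 rod.py w1.png
```

```text
[ 0.4261 -0.2508  0.2848] [ 9.932e-01  1.161e-01 -1.000e-04  2.000e-04] 2.6 0.7011708284097572
0.71 ((43.9395637512207, -0.825035572052002), (188.3111572265625, 11.424241065979004), 0.5292884111404419) ((468.61474609375, -239.9976806640625), (188.3111114501953, 11.424235343933105), 12.809101104736328)
```

View pics/w1.png

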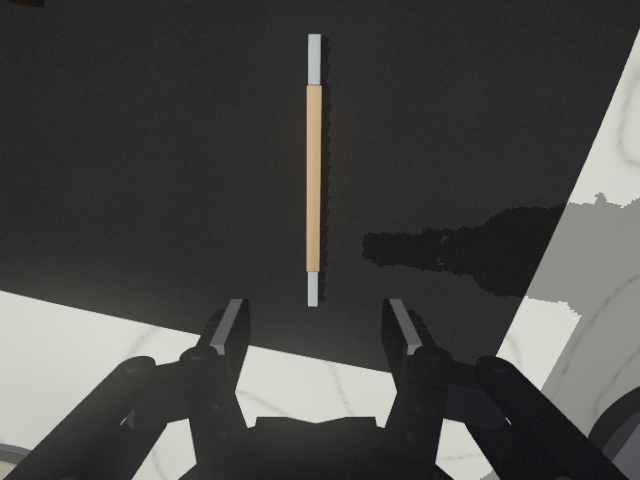

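The wrist view shows the wooden rod upright in the picture, from (314,35) to (312,305), midway between the fingers (x about 230 and 395). It is in line with tool x, with its middle 44 mm ahead. Descend and grip.

Emit:
move_arm --plan '[0, 0, 0, 0.002, 0, 0.04, 0.06, 0, 0, 0, 0.004, -0.001, 0.075, 0.06, 0, 0, 0, 0.004, -0.001, 0.095, 0.06, 0, 0, 0, 0.004, -0.001, 0.104, 0.06, 0, 0, 0, 0.004, -0.001, 0.104, 0.06, 0, 0, 0, 0.004, -0.001, 0.104, 0.03, 0, 0, 0, 0.004, -0.001, 0.104, 0, 0, 0, 0, 0.004, -0.001, 0.104, 0, 0, 0, 0, 0.004, -0.001, 0.104, 0, 0, 0, 0, 0.004, -0.001, 0.104, 0]' --squeeze 60

```text
clock: 3.95
position: [0.4302, -0.2487, 0.1815]
ee_rot: [0.993, 0.116, 0.0, 0.0]
ft_force: [-1.6, 1.0, 6.3]
grip_width: 0.093
grasp_force: 59.5
```

Emit:
move_arm --plan '[0, 0, 0, 0, 0, -0.02, 0, 0, 0, 0, 0, 0, -0.07, 0, 0, 0, 0, 0, 0, -0.13, 0, 0, 0, 0, 0, 0, -0.19, 0, 0, 0, 0, 0.01, -0.04, -0.22, 0, 0, 0, 0.1, 0.02, -0.09, -0.22, 0, 0, 0, 0.2, 0.03, -0.14, -0.22, 0, 0, 0, 0.3, 0.04, -0.19, -0.22, 0, 0, 0, 0.4, 0.05, -0.24, -0.22, 0, 0, 0, 0.457, 0.06, -0.28, -0.22, 0, 0, 0, 0.457, 0.06, -0.28, -0.22, 0, 0, 0, 0.457, 0.06, -0.28, -0.22, 0]'

```text
clock: 5.45
position: [0.4237, 0.0371, 0.4007]
ee_rot: [0.994, -0.112, 0.0, 0.0]
ft_force: [0.3, -0.9, -1.5]
grip_width: 0.092
grasp_force: 58.8
```

Run:
```python
from h import *
o=manip.get_obs();M=T(o);print(np.round(o["position"],4),np.round(M[:3,:3],3),o["clock"],o["grasp_force"],o["joint_pos"])
p=cam("wrist");save(p,"w2.png")
for n in("rod","pawl_bar","pawl_hinge","ram_handle"):
    print(n,[(np.round(w(p,d["position"]),4),round(d["conf"],2)) for d in manip.tip_of(p,n)][:2])
for d in manip.silhouettes(p,"rod"):
    v,u=np.nonzero(d["pixels"]);X=plane(p,np.c_[u,v],o["position"][2]-.1665)
    print(d["conf"],cv2.minAreaRect((X[:,:2]*1000).astype(np.float32)))
q=cam("scene");save(q,"s2.png")
for n in("rod","pawl_bar","pawl_hinge"):
    print(n,[(np.round(w(q,d["position"]),4),round(d["conf"],2)) for d in manip.tip_of(q,n)][:2])
```

```text
[0.4237 0.0371 0.4007] [[ 0.975 -0.222 -0.   ]
 [-0.222 -0.975 -0.001]
 [ 0.     0.001 -1.   ]] 5.45 58.84228527545929 [ 0.57930132 -0.09364496 -0.71871953  1.92284012 -0.06351977  1.28994573
 -1.91440206]
rod [(array([ 1.643e-01, -3.136e-01, -1.000e-04]), 0.98), (array([0.4637, 0.0259, 0.2243]), 0.63)]
pawl_bar []
pawl_hinge []
ram_handle []
0.83 ((457.9272766113281, 28.619966506958008), (10.338244438171387, 179.01773071289062), 77.23564147949219)
0.63 ((371.4841003417969, -98.4529037475586), (9.957159042358398, 50.42509078979492), 45.35810852050781)
rod [(array([ 0.1677, -0.3142,  0.0042]), 0.73), (array([0.4614, 0.0307, 0.2286]), 0.65)]
pawl_bar [(array([0.6349, 0.0958, 0.2402]), 0.67)]
pawl_hinge [(array([0.6452, 0.1225, 0.2174]), 0.71)]
```

View pics/w2.png

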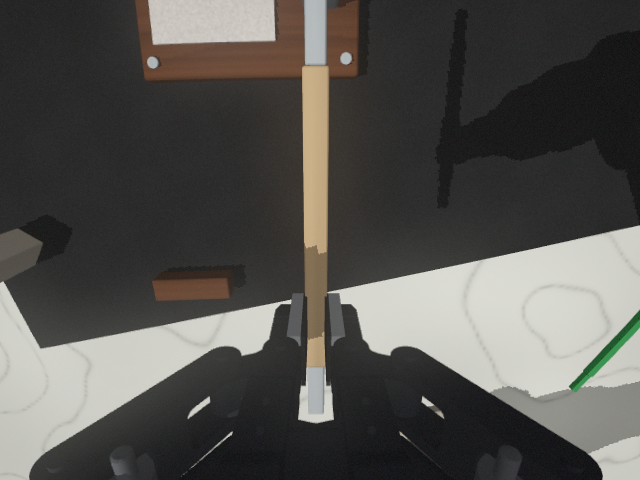

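The rod is gripped and level along tool x, from (315,0) to (316,410), with the stand base's edge square to it. I'll flick along an arc that goes up and over.

Emit:
move_arm --plan '[0, 0, 0, 0.015, -0.03, 0, 0, 0, 0, 0, 0.03, -0.06, 0.001, 0, 0, 0, 0, 0.03, -0.082, 0.001, 0, 0, 0, 0, 0.03, -0.092, 0.001, 0, 0, 0, 0, 0.03, -0.097, -0.002, 0, 0, 0, 0, 0.03, -0.101, -0.007, 0, 0, 0, 0, 0.03, -0.106, -0.0125, 0, 0, 0, 0, 0.03, -0.111, -0.016, 0, 0, 0, 0, 0.03, -0.118, -0.019, 0, 0, 0, 0, 0.03, -0.124, -0.0205, 0, 0, 0, 0, 0.03, -0.13, -0.021, 0, 0, 0, 0, 0.03, -0.138, -0.021, 0]'

```text
clock: 7.45
position: [0.4838, 0.166, 0.4216]
ee_rot: [0.994, -0.112, -0.0, 0.0]
ft_force: [1.0, -0.1, -0.5]
grip_width: 0.09
grasp_force: 58.9
```

Run:
```python
from h import *
o=manip.get_obs();print(np.round(o["position"],4),o["clock"],o["ft_force"])
q=cam("scene");cv2.imwrite("pics/s3.png",cv2.resize(q["color"][220:380,270:430,::-1],None,fx=3.7,fy=3.7,interpolation=cv2.INTER_CUBIC))
for q in (q,cam("top")):
  for n in("rod","pawl_bar","pawl_hinge"):
    print(n,[(np.round(w(q,d["position"]),4),round(d["conf"],2)) for d in manip.tip_of(q,n)][:2])
```

```text
[0.4838 0.166  0.4216] 7.45 [ 1.01194254 -0.14907013 -0.54609526]
rod [(array([0.5211, 0.1578, 0.2485]), 0.69), (array([ 0.1677, -0.3128,  0.0047]), 0.59)]
pawl_bar [(array([0.6499, 0.1447, 0.2352]), 0.61)]
pawl_hinge [(array([0.6432, 0.1193, 0.2169]), 0.59)]
rod [(array([ 1.653e-01, -3.140e-01,  1.000e-04]), 0.68)]
pawl_bar [(array([0.6521, 0.144 , 0.2353]), 0.49)]
pawl_hinge [(array([0.6435, 0.1178, 0.2144]), 0.53)]
```

View pics/s3.png

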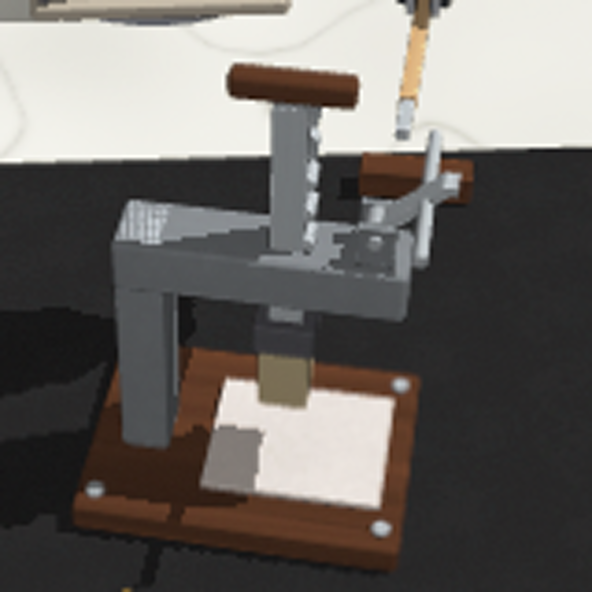

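The pawl lies thrown back over the +y edge with its bar at crop (428,200). The seal is still up, and the rod tip is free at (403,130). Next I back off and lay the rod on empty mat at about (0.46, -0.16).

Emit:
move_arm --plan '[0, 0, 0, 0, 0, -0.02, 0, 0, 0, 0, -0.02, 0.01, -0.03, 0, 0, 0, 0, -0.06, 0.04, -0.03, 0, 0, 0, 0, -0.06, 0.09, -0.03, 0, 0, 0, 0, -0.06, 0.14, -0.03, 0, 0, 0, 0, -0.05, 0.19, -0.03, 0, 0, 0, 0, -0.03, 0.24, -0.01, 0, 0, 0, 0, -0.01, 0.285, 0.02, 0, 0, 0, 0, 0.008, 0.322, 0.06, 0, 0, 0, 0, 0.008, 0.322, 0.11, 0, 0, 0, 0, 0.008, 0.322, 0.16, 0, 0, 0, 0, 0.008, 0.322, 0.2, 0]'

```text
clock: 9.35
position: [0.4193, -0.1502, 0.22]
ee_rot: [0.994, -0.112, -0.0, -0.0]
ft_force: [-0.0, -0.5, -0.4]
grip_width: 0.091
grasp_force: 59.0
```

Emit:
move_arm --plan '[0, 0, 0, 0, 0, 0.02, 0, 0, 0, 0, 0, 0, 0.032, 0, 0, 0, 0, 0, 0, 0.038, 0, 0, 0, 0, 0, 0, 0.038, 0, 0, 0, 0, 0, 0, 0.038, 0.03, 0, 0, 0, 0, 0, 0.038, 0.03, 0, 0, 0, 0, 0, 0.038, 0.03, 0, 0, 0, 0, 0, 0.038, 0.03, 0, 0, 0, 0, 0, 0.02, 0.03, 0, 0, 0, 0, 0, -0.03, 0.03, 0, 0, 0, 0, 0, -0.09, 0.03, 0, 0, 0, 0, 0, -0.15, 0.03]'

```text
clock: 10.85
position: [0.4195, -0.1499, 0.3737]
ee_rot: [0.994, -0.112, 0.0, 0.0]
ft_force: [2.1, -1.2, 0.2]
grip_width: 0.351
grasp_force: 0.0
```

```bash
python3 rod.py w4.png
python3 - <<'E'
from h import *
q=cam("top");save(q,"t4.png")
for n in("rod","pawl_bar","ram_handle"):
    print(n,[(np.round(w(q,d["position"]),4),round(d["conf"],2)) for d in manip.tip_of(q,n)][:2])
E
```

```text
[ 0.4195 -0.1499  0.3737] [ 9.937e-01 -1.118e-01  1.000e-04  0.000e+00] 10.85 0.351343841969578
0.78 ((-185.2828369140625, 219.64910888671875), (149.26962280273438, 17.40420913696289), 30.392946243286133) ((190.1102294921875, -322.8934631347656), (17.404220581054688, 149.26959228515625), 46.773712158203125)
rod [(array([ 0.1699, -0.315 , -0.0017]), 0.75)]
pawl_bar [(array([0.6524, 0.1432, 0.236 ]), 0.59)]
ram_handle [(array([0.6372, 0.07  , 0.3015]), 0.63)]
```

View pics/t4.png

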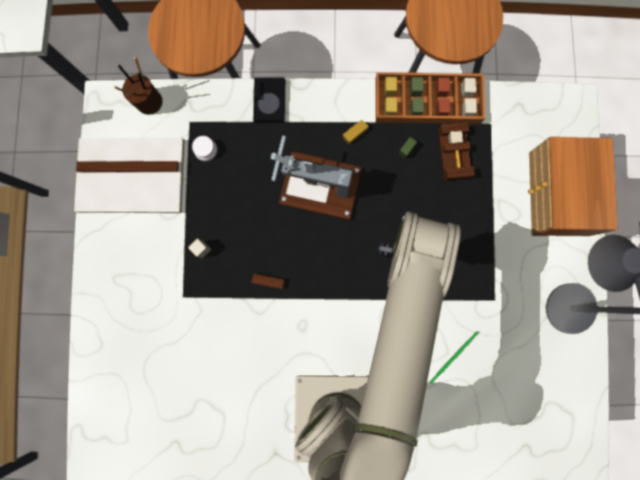

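The top view shows the arm covering the rod, the pawl bar thrown back at (278,158), and nothing else moved. I'll check the wrist view for the rod.

View pics/w4.png

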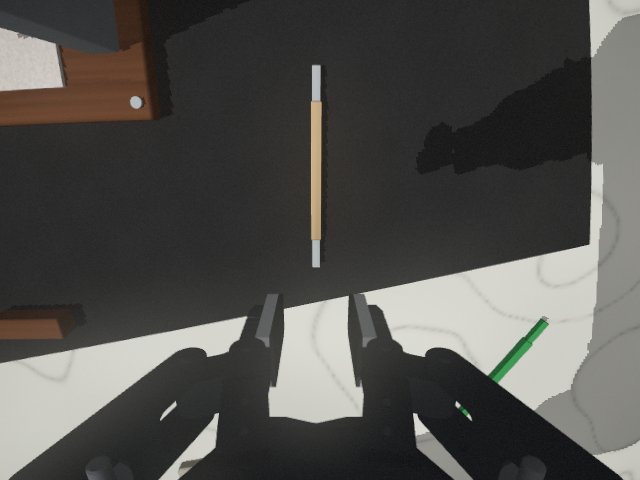

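The rod lies flat on the mat from (316,65) to (316,267), released. Now I'll move above the handle with the fingers shut.

Emit:
move_arm --plan '[0, 0, 0, 0, 0, -0.05, 0, 0, 0, 0, 0, 0, -0.11, 0, 0, 0, 0, 0.01, -0.02, -0.166, 0, 0, 0, 0, 0.035, -0.06, -0.166, 0, 0, 0, 0, 0.06, -0.1, -0.166, 0, 0, 0, 0, 0.085, -0.14, -0.166, 0, 0, 0, 0, 0.11, -0.18, -0.166, 0, 0, 0, 0, 0.135, -0.22, -0.166, 0, 0, 0, 0, 0.15, -0.245, -0.166, 0, 0, 0, 0, 0.162, -0.2625, -0.166, 0, 0, 0, 0, 0.162, -0.2625, -0.166, 0, 0, 0, 0, 0.162, -0.2625, -0.166, 0]'

```text
clock: 12.65
position: [0.6361, 0.0693, 0.5367]
ee_rot: [0.994, -0.112, -0.001, 0.0]
ft_force: [-0.1, -0.4, -0.2]
grip_width: 0.004
grasp_force: 0.0
```

Run:
```python
from h import *
o=manip.get_obs();M=T(o);print(np.round(o["position"],4),np.round(M[:3,:3],3),o["clock"],o["grip_width"])
for c in("wrist","scene"):
  p=cam(c)
  for n in("ram_handle","pawl_bar","rod"):
    print(c,n,[(np.round(w(p,d["position"]),4),round(d["conf"],2)) for d in manip.tip_of(p,n)][:2])
```

```text
[0.6361 0.0693 0.5367] [[ 0.975 -0.223 -0.002]
 [-0.223 -0.975 -0.   ]
 [-0.002  0.001 -1.   ]] 12.65 0.003916422224403218
wrist ram_handle [(array([0.6411, 0.0714, 0.3018]), 0.78), (array([0.3712, 0.1921, 0.0075]), 0.27)]
wrist pawl_bar [(array([0.6553, 0.1443, 0.2338]), 0.78)]
wrist rod [(array([ 0.1656, -0.3165, -0.0009]), 0.93), (array([ 0.4587, -0.1609,  0.0071]), 0.76)]
scene ram_handle [(array([0.6377, 0.0701, 0.3043]), 0.92)]
scene pawl_bar [(array([0.6516, 0.1466, 0.2406]), 0.69)]
scene rod [(array([ 0.456 , -0.1571,  0.0077]), 0.71), (array([ 0.1661, -0.3123,  0.004 ]), 0.61)]
```

Emit:
move_arm --plan '[0, 0, 0, 0.001, 0, 0.02, 0, 0, 0, 0, 0.001, 0, 0.035, 0, 0, 0, 0, 0.001, 0, 0.043, 0, 0, 0, 0, 0.001, 0, 0.047, 0, 0, 0, 0, 0.001, 0, 0.051, 0, 0, 0, 0, 0.001, 0, 0.055, 0, 0, 0, 0, 0.001, 0, 0.06, 0, 0, 0, 0, 0.001, 0, 0.065, 0, 0, 0, 0, 0.001, 0, 0.07, 0, 0, 0, 0, 0.001, 0, 0.075, 0, 0, 0, 0, 0.001, 0, 0.08, 0, 0, 0, 0, 0.001, 0, 0.085, 0]'

```text
clock: 14.55
position: [0.6372, 0.0697, 0.4524]
ee_rot: [0.994, -0.112, 0.0, -0.0]
ft_force: [0.8, 0.5, 3.3]
grip_width: -0.001
grasp_force: 2.0
```

Emit:
move_arm --plan '[0, 0, 0, 0, 0, 0.003, 0, 0, 0, 0, 0, 0, 0.006, 0, 0, 0, 0, 0, 0, 0.009, 0, 0, 0, 0, 0, 0, 0.011, 0, 0, 0, 0, 0, 0, 0.013, 0, 0, 0, 0, 0, 0, 0.014, 0, 0, 0, 0, 0, 0, 0.014, 0]'

```text
clock: 15.42
position: [0.6369, 0.0698, 0.4415]
ee_rot: [0.994, -0.112, 0.001, 0.0]
ft_force: [-4.5, -1.5, 19.9]
grip_width: -0.003
grasp_force: 9.9
```

The force rose to 20 N with the fingertips at z = 0.268, which is exactly where the handle top should be at the hard stop. Back off.

Emit:
move_arm --plan '[0, 0, 0, 0, 0, -0.01, 0, 0, 0, 0, 0, 0, -0.03, 0, 0, 0, 0, 0, 0, -0.06, 0, 0, 0, 0, 0, 0, -0.1, 0, 0, 0, 0, 0, 0, -0.1, 0, 0, 0, 0, 0, 0, -0.1, 0]'

```text
clock: 16.18
position: [0.6372, 0.0695, 0.5376]
ee_rot: [0.994, -0.112, -0.001, 0.0]
ft_force: [0.1, -0.0, -0.5]
grip_width: -0.001
grasp_force: 0.0
```

Run:
```python
from h import *
p=cam("scene");cv2.imwrite("pics/s5.png",cv2.resize(p["color"][200:420,190:470,::-1],None,fx=2.5,fy=2.5))
for n in("ram_handle","pawl_bar","rod"):
    print(n,[(np.round(w(p,d["position"]),4),round(d["conf"],2)) for d in manip.tip_of(p,n)][:2])
```

```text
ram_handle [(array([0.636 , 0.0678, 0.2641]), 0.6)]
pawl_bar [(array([0.6499, 0.1467, 0.2377]), 0.67), (array([0.6338, 0.0717, 0.0082]), 0.37)]
rod [(array([ 0.1673, -0.3146,  0.0063]), 0.79), (array([ 0.4598, -0.1589,  0.0062]), 0.78)]
```

View pics/s5.png

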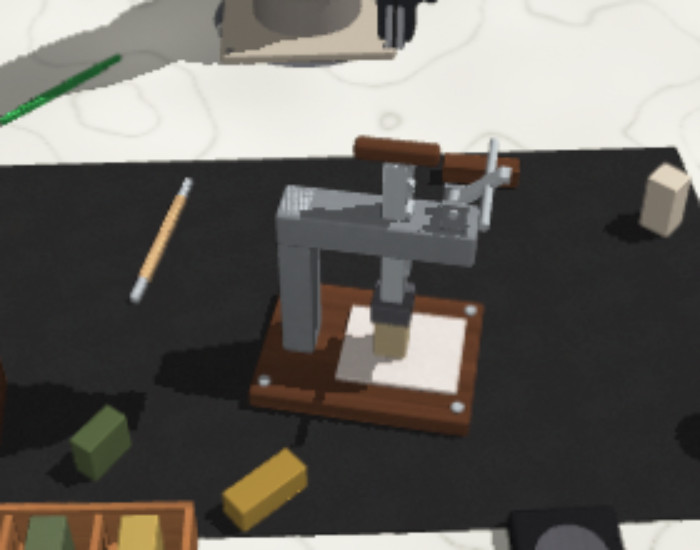

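The seal is on the paper at (392,345), the pawl is thrown back at (490,185), and the rod lies flat on the mat at (160,240). The arm touches nothing.

```bash
python3 -c "
from workcell import manip
print(manip.hand_in())"
```

```text
the job is handed in; nothing more can be done
None
```

The job is done and handed in at about 16 s of the 72 s allowed: the pawl was thrown back with the rod, the rod lies flat on the mat, and the seal is fully down on the paper; no verdict came back.

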